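# Slide the catch pan into place and hold the bearing housing level over it

### The job

I want to blow the grit out of the bearing housing: slide the round pan along the bench, without lifting it, until it sits centred in the chalk ring. Then pick the bearing housing up off its timber block and hold it steady and level over the middle of the pan, about a hand's width above the rim, and finish still holding it there. Leave the can, the hammer and the wrench where they lie.

Things in the scene. Friction and masses are not known exactly. Their poses are not given: they have to be found in the camera images.
- pan: loose round open pan of bare aluminium, about 0.5 kg, 180 mm outer diameter, 40 mm high, upright wall 4 mm thick; stands on the bench. Origin: centre of its underside, z up.
- ring: chalk ring drawn on the bench (flat, nothing to bump into), inner diameter 198 mm, outer 210 mm, so the pan fits inside it with 9 mm all round. Origin: its centre, on the bench.
- block: pale timber block fixed to the bench, 150 mm long (its x) by 80 mm wide (its y) by 45 mm high, carrying the bearing housing. Origin: centre of its underside.
- bearing: grey cast pillow-block bearing housing, loose on the block, about 0.75 kg. Foot 130 mm long (its x), 38 mm wide (its y), 14 mm high; on its middle an upright round-topped body 62 mm wide along x, 34 mm thick along y, with flat faces to +y and -y to grip across from above; top 67 mm above the underside. Origin: centre of its underside, right below its centre of mass; z up.
- can: bystander: plain green metal can, 60 mm diameter, 100 mm high, beyond the work. Origin: centre of its underside.
- hammer: bystander: hammer lying on the bench beyond the work, roughly along y, about 270 mm long and 30 mm high. Origin: on its handle line, near the middle.
- wrench: bystander: steel wrench lying flat on the bench beyond the work, roughly along y, about 170 mm long and 8 mm high. Origin: near its middle.

How it is judged:
On the way, in this order (a step that is already met when the one before it is completed fails the run):
1. the pan rests centred in the chalk ring (within 25 mm) while the housing still lies on its block (horizontal distance between pan and ring below 0.025 m and linear speed of pan below 0.02 m/s and height (world z) of bearing below 0.06 m), for 0.2 s.
2. the housing is in the gripper, clear of its block (height (world z) of bearing above 0.075 m and contact force between bearing and the fingers above 2 N and contact force between bearing and block below 0.2 N), for 0.2 s.
At the end, for the whole second after the job is handed in: Pan flat and still, within 25 mm of the ring's centre; housing held by the gripper only, still, level to 0.12 rad, its origin within 35 mm of the pan's centre seen from above, underside 80 to 260 mm above the bench; can, hammer and wrench within 30 mm of where they were (horizontal distance between pan and ring below 0.025 m and height (world z) of pan below 0.01 m and angle between pan's own z axis and vertical below 0.1 rad and linear speed of each of pan, bearing below 0.02 m/s and horizontal distance between bearing and pan below 0.035 m and height (world z) of bearing between 0.08 and 0.26 m and angle between bearing's own z axis and vertical below 0.12 rad and angular speed of bearing below 0.15 rad/s and contact force between bearing and the fingers above 2 N and contact force between bearing and pan below 0.2 N and contact force between bearing and block below 0.2 N and distance of each of can, hammer, wrench from where it was at the start of the episode below 0.03 m); the arm keeps its last pose, push and grip.
It fails at once if the pan is lifted off the bench or tipped up (height (world z) of pan above 0.02 m or angle between pan's own z axis and vertical above 0.2 rad).
It fails at once if the can, hammer or wrench is moved by more than 30 mm (distance of any of can, hammer, wrench from where it was at the start of the episode above 0.03 m).
It also fails if it takes over 64 s, if anything falls off the work surface, if the arm or the gripper's body presses on something with over 40 N, if the wrist force passes 120 N, or if a joint passes its speed limit or range.

### The arm

A 6-joint arm with a two-finger parallel gripper is mounted at the origin on the work surface. World frame = base frame: x ahead of the robot, y to its left, z up, the work surface at z = 0. Lengths are in m, angles in rad, forces in N, time in s.
With the tool pointing down it reaches from about 0.375 to 0.9 m from the base axis. Payload 3.1 kg.
Tool frame: the origin (TCP) lies between the finger pads; the fingertips stand manip.finger_overhang ahead of it and the grasp point (between the pads) lies 5 mm behind it (manip.finger_overhang is the distance from the TCP to the fingertips, in m); z points along the fingers, y is the line along which they close (so a half turn about z gives the same grasp; the last joint's range is limited). The gripper opens to 85 mm and grips with 20 to 120 N. Pads are 22 mm wide; open, the fingers measure 114 mm over their backs; the gripper's body (76 mm by 85 mm) begins 54 mm behind the grasp point. The pads swing forward as they close: fully open they stand 13 mm farther back than shut.
Start: joints at [1.165, 0.527, 1.433, -0, 1.181, -0.178], TCP at [0.14, 0.609, 0.245] pointing down, gripper open.
Joint ranges: [-3.08, 3.08], [-0.75, 2.2], [0.22, 2.44], [-1.43, 4.57], [0, 2.65], [-2.85, 2.85]. Speed limits (rad/s): [2.79, 2.79, 3.14, 3.14, 3.14, 3.14].

### API

Orientations are given as a unit quaternion [x, y, z, w].
In Python, from station import manip gives the robot as it stands.
- The arm moves only by the tool drive_tool, never from a script. Its argument "plan" is a list of rows, each a list of 7 numbers: the shift along the tool's x, y, z in m, then the turn, a rotation vector about the tool's x, y, z in degrees, then the opening, from -1 (shut) to 1 (fully open). In form: [[x, y, z, wx, wy, wz, gripper], ...]. A call has 1 to 10 rows; each row shifts and turns the commanded pose from where the row before left it, along the tool's axes as they then stand; what a row does not reach is not made up. A row lasts 1/10 s, in which the tool goes at most 50 mm and 8.59 degrees, less where a joint would pass 70% of its speed; a pose out of reach is approached as far as the arm can. A call is refused whole if a number of a shift passes 0.05 or a number of a turn 8.59, either way. A call with a gripper value outside its range is refused whole. The fingers move at their own pace and stop on an object; "newtons" is the grip in N (left out, the last holds). Time passes only in rows, so rows that do not move let the fingers close. It gives the time, the measured TCP pose, the force, the opening and the grip force at its end, in the units of the state.
- manip.sense(): the state, without advancing time (a new reading comes with each control period).
- manip.snapshot(name): name is "side" or "top" or "wrist"; returns a dict with "image" (480x640x3 uint8, red, green, blue), "z_map" (480x640 float32, m along the optical axis (not along the pixel's ray), 0 where there is no reading), "fov_y" (degrees; the focal length in pixels is half the picture's height over the tangent of half this angle, whatever the lens; pixels are square), "cx", "cy" (the principal point, pixels), "extrinsics" (4x4, takes a point from camera to world coordinates); the wrist camera has in their place "mount" (4x4, takes a point from camera to tool coordinates, whose origin is the TCP and whose axes are the flange's). Camera axes: x right, y up, looking along -z (the intrinsics and any distortion apply to the point x, -y, -z); pixel columns grow to the right and rows downward; lengths in m; the calibration is good to about 2 mm. A picture is of the moment at which its call begins: read the wrist's pose just before it.
- manip.sign_off(): hands the job in; it is judged then, once.
The state is a dict: "t": time; "q": joint angles; "qd": joint speeds; "tau": joint torques, N m; "tcp_pos": TCP position; "tool_rot": TCP orientation; "force": force on the tool from outside, world axes, zero at the start; "ft_torque": the same for the moment, N m; "finger_gap": opening from 0.0 (shut) to 1.0 (fully open); "gripper_force": force on a finger pad.
Only numpy, scipy, OpenCV 4.12 (cv2) and the standard library are available. Lean on these libraries where they do the work, as an engineer would, in place of code of your own. Each camera call takes 0.05 s, during which the arm holds its last target. There are 200 camera calls.

## Working session

There is one attempt and no reset: what is moved stays moved. The work goes in short steps, Python scripts to look and compute and a tool call to move; the robot and the scene stay as the last step left them, time stands still between calls to the robot, and variables do not carry over. Pictures are saved under pics/ and viewed, at most 10 in all, crops included, and the job is handed in when it is done.

Besides the shell and the picture viewer there is one more tool, called as a command line: name --pt "numbers of a row" for each row, then --argument value for the rest. drive_tool: Moves the arm, as the interface text tells. Its arguments: {"type":"object","properties":{"plan":{"type":"array"},"newtons":{"type":"number"}},"required":["plan"]}

```bash
ls; mkdir -p pics; python3 - <<'E'
from station import manip
import cv2,numpy as np
print(manip.sense(), manip.finger_overhang)
for n in("top","side"):
    s=manip.snapshot(n); cv2.imwrite(f"pics/{n}0.png",s["image"][:,:,::-1]); np.savez(f"{n}0.npz",**s)
    print(n,{k:v for k,v in s.items() if k not in("image","z_map")})
E
```

```text
pics
{'t': 0.0, 'q': array([ 1.16550059e+00,  5.28461552e-01,  1.43392044e+00,  1.48658054e-05,
        1.18138808e+00, -1.78502766e-01]), 'qd': array([ 0.0006461 ,  0.00089313, -0.00064665,  0.00064895,  0.00090523,
       -0.00157371]), 'tau': array([-1.41800279e-03, -4.42344761e+01, -1.78024542e+01, -4.21409513e-04,
        8.46954121e-03,  9.41255394e-06]), 'tcp_pos': array([0.14022562, 0.60835656, 0.24433065]), 'tool_rot': array([ 1.13156361e-01,  9.93576596e-01, -1.04067872e-03, -3.19882522e-04]), 'force': array([0.18976095, 0.20779072, 0.66187797]), 'ft_torque': array([-0.0151308 , -0.00776804,  0.01401088]), 'gripper_force': 0.0, 'finger_gap': 0.9977187650098103} 0.014
top {'fov_y': 42.186355776123705, 'cx': 310.325816011714, 'cy': 238.01524796065658, 'extrinsics': array([[-0.0176743 ,  0.9990386 , -0.04011843,  0.57630612],
       [-0.99964324, -0.01846015, -0.01930304, -0.0087446 ],
       [-0.02002508,  0.03976295,  0.99900846,  1.33680909],
       [ 0.        ,  0.        ,  0.        ,  1.        ]])}
side {'fov_y': 53.3608748850526, 'cx': 315.79176017945247, 'cy': 243.67926532768038, 'extrinsics': array([[-0.90208295,  0.30392078, -0.306396  ,  0.31958213],
       [-0.43137775, -0.61422244,  0.66079045,  0.71480234],
       [ 0.01263265,  0.72826022,  0.68518426,  0.77307698],
       [ 0.        ,  0.        ,  0.        ,  1.        ]])}
```

View pics/top0.png

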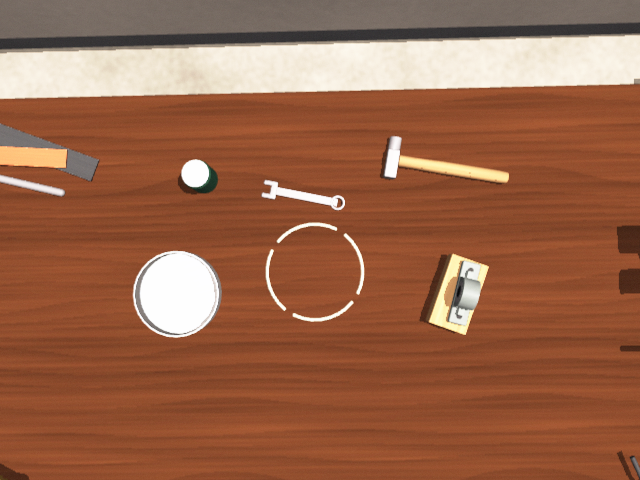

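View pics/side0.png

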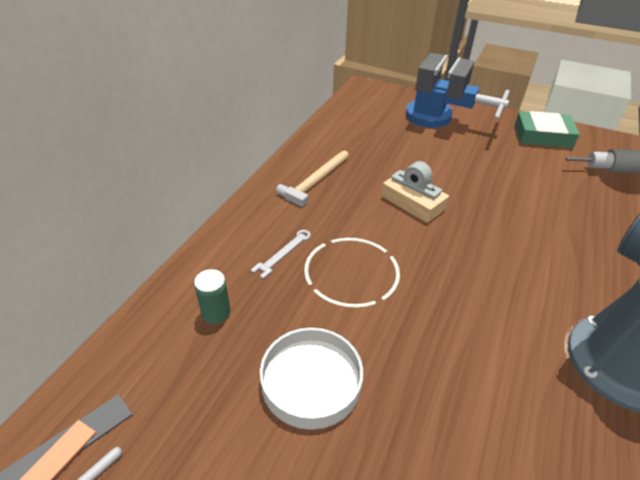

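The top view shows the pan at about (177,294), the chalk ring at (315,272), and the block with the housing at (460,293). The wrench is at (305,195), the hammer at (445,165) and the can at (198,176), all farther out. The side view agrees. Next I'll measure them.

```bash
cat > h.py <<'E'
import numpy as np,cv2
def cloud(s):
    """world point for each pixel from z_map"""
    f=240/np.tan(np.radians(float(s["fov_y"]))/2); z=s["z_map"]; v,u=np.mgrid[:480,:640]
    P=np.stack([(u-s["cx"])/f*z,-(v-s["cy"])/f*z,-z],-1); E=s["extrinsics"]
    return P@E[:3,:3].T+E[:3,3]
def ray(s,u,v,h):
    f=240/np.tan(np.radians(float(s["fov_y"]))/2); E=s["extrinsics"]
    d=E[:3,:3]@np.array([(u-s["cx"])/f,-(v-s["cy"])/f,-1]); o=E[:3,3]
    return o+d*(h-o[2])/d[2]
def circ(s,m,h):
    """circle fit of the hull of mask m, on plane z=h"""
    p=np.argwhere(m)[:,::-1].astype(np.int32); hull=cv2.convexHull(p)[:,0]
    w=np.array([ray(s,u,v,h)[:2] for u,v in hull])
    A=np.c_[2*w,np.ones(len(w))]; c=np.linalg.lstsq(A,(w**2).sum(1),rcond=None)[0]
    return c[:2],np.sqrt(c[2]+c[:2]@c[:2])
def box(m): b=np.zeros((480,640),bool); b[m]=1; return b
E
python3 - <<'E'
from h import *
for n in("top",):
    s=dict(np.load(f"{n}0.npz")); im=s["image"].astype(int); W=cloud(s); Z=W[...,2]
    print("bench z",np.median(Z[350:450,200:400]))
    bright=im.min(-1)>150
    print("ring",circ(s,bright&box(np.s_[215:330,258:372]),0))
    g=(im.max(-1)-im.min(-1)<45)&(im.min(-1)>90)
    pm=(g&box(np.s_[240:345,125:228])); print("pan",circ(s,cv2.morphologyEx(pm.astype(np.uint8),2,np.ones((2,2)))>0,0.04))
    pz=(Z>0.025)&box(np.s_[240:345,125:228]); print("pan by depth",circ(s,pz,0.04), Z[pz].max())
    B=box(np.s_[240:345,420:500])
    for lo,hi in((.035,.05),(.053,.066),(.075,.13)):
        m=B&(Z>lo)&(Z<hi); p=W[m]; r=cv2.minAreaRect(p[:,:2].astype(np.float32))
        print(lo,m.sum(),p.mean(0),r)
    for nm,b in(("can",np.s_[150:200,170:225]),("wr",np.s_[175:215,255:350]),("ham",np.s_[130:190,380:515])):
        m=box(b)&(Z>.005)
        p=W[m]; print(nm,p.min(0),p.max(0))
cv2.imwrite("pics/crop0.png",cv2.resize(s["image"][240:345,420:500,::-1],None,fx=5,fy=5,interpolation=2))
E
```

```text
bench z 0.0007639650539481568
ring (array([0.55817209, 0.00946429]), np.float64(0.10572303558684876))
pan (array([0.51585001, 0.29524411]), np.float64(0.0912728301660219))
pan by depth (array([0.52002158, 0.30627763]), np.float64(0.10528613485282368)) 1.3368090948335045
0.035 1460 [ 0.5054149  -0.27327978  0.04500896] ((0.5065317749977112, -0.28750669956207275), (0.08181791007518768, 0.15029066801071167), 69.43443298339844)
0.053 614 [ 0.51043887 -0.293533    0.05941538] ((0.5116735100746155, -0.2897634208202362), (0.07335014641284943, 0.13148079812526703), 69.95541381835938)
0.075 644 [ 0.50997637 -0.29347175  0.10351854] ((0.5094660520553589, -0.29590365290641785), (0.036614373326301575, 0.06199774518609047), 73.22483825683594)
can [ 0.57630612 -0.0087446   0.00502868] [0.82593384 0.31704985 1.33680909]
wr [ 0.57630612 -0.06743389  0.00500442] [0.76621013 0.1346634  1.33680909]
ham [ 0.57630612 -0.42277095  0.00500244] [ 0.85829062 -0.0087446   1.33680909]
```

View pics/crop0.png

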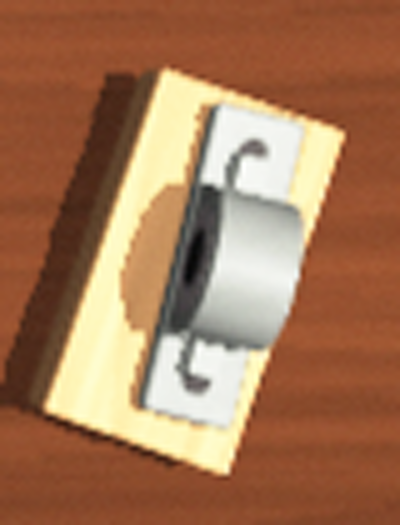

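The close-up shows the housing's foot running from (190,420) up to (255,110) with the body at (240,265). Its yaw is about -13 to -15°, and the start orientation of the tool already grips across that. I'll keep this orientation for the whole job. First I'll move over the pan's near (-y) wall.

drive_tool --pt "-0.011 -0.008 0.002 0 0 0 1" --pt "-0.022 -0.0155 0.005 0 0 0 1" --pt "-0.022 -0.0155 0.005 0 0 0 1" --pt "-0.022 -0.0155 0.005 0 0 0 1" --pt "-0.022 -0.0155 0.005 0 0 0 1" --pt "-0.022 -0.0155 0.005 0 0 0 1" --pt "-0.022 -0.0155 0.005 0 0 0 1" --pt "-0.022 -0.0155 0.005 0 0 0 1" --pt "-0.022 -0.0155 0.005 0 0 0 1" --pt "-0.022 -0.0155 0.005 0 0 0 1"

```text
t: 1.1
tcp_pos: [0.3116, 0.4164, 0.1979]
tool_rot: [0.113, 0.994, -0.0, -0.0]
force: [-0.2, 0.6, -0.5]
finger_gap: 0.999
gripper_force: 0.0
```

drive_tool --pt "-0.022 -0.0155 0.005 0 0 0 1" --pt "-0.022 -0.0155 0.005 0 0 0 1" --pt "-0.022 -0.0155 0.005 0 0 0 1" --pt "-0.022 -0.0155 0.005 0 0 0 1" --pt "-0.022 -0.0155 0.005 0 0 0 1" --pt "-0.022 -0.0155 0.005 0 0 0 1" --pt "-0.022 -0.0155 0.005 0 0 0 1" --pt "-0.022 -0.0155 0.005 0 0 0 1" --pt "-0.022 -0.0155 0.005 0 0 0 1" --pt "-0.011 -0.008 0.002 0 0 0 1"

```text
t: 2.1
tcp_pos: [0.4826, 0.2253, 0.1508]
tool_rot: [0.114, 0.993, -0.0, -0.0]
force: [0.7, -0.5, 0.7]
finger_gap: 0.993
gripper_force: 0.0
```

drive_tool --pt "0 0 0 0 0 0 1" --pt "0 0 0 0 0 0 1"

```text
t: 2.3
tcp_pos: [0.4807, 0.2275, 0.1513]
tool_rot: [0.113, 0.994, -0.0, -0.001]
force: [-0.3, 0.6, 0.6]
finger_gap: 1.0
gripper_force: 0.0
```

```bash
python3 - <<'E'
from station import manip
from h import *
from scipy.spatial.transform import Rotation as R
st=manip.sense(); s=manip.snapshot("wrist")
T=np.eye(4); T[:3,:3]=R.from_quat(st["tool_rot"]).as_matrix(); T[:3,3]=st["tcp_pos"]
s["extrinsics"]=T@s["mount"]; np.savez("w1.npz",**s)
print(st["tcp_pos"],T[:3,:3].round(4))
# where the wall should be, by radius: tool y axis line from pan centre
cv2.imwrite("pics/w1.png",s["image"][:,:,::-1])
W=cloud(s); Z=W[...,2]; m=(s["z_map"]>0)&(Z>.034)&(Z<.046)
p=W[m][:,:2]; print(m.sum(),p.min(0),p.max(0))
c=np.array([.516,.2955]); q=p-c; r=np.hypot(*q.T); k=(r<.12); a=np.degrees(np.arctan2(q[:,1],q[:,0]))
for lo in range(-180,180,20):
    kk=k&(a>=lo)&(a<lo+20)
    if kk.sum()>20: print(lo,kk.sum(),np.percentile(r[kk],[2,50,98]))
E
```

```text
[0.48066079 0.22750254 0.15126554] [[-9.742e-01  2.255e-01 -1.300e-03]
 [ 2.255e-01  9.742e-01  1.000e-04]
 [ 1.200e-03 -2.000e-04 -1.000e+00]]
5774 [0.42809298 0.20899647] [0.60722214 0.3890448 ]
-180 345 [0.08310788 0.08554708 0.08734496]
-160 323 [0.08247346 0.08479458 0.08650762]
-140 283 [0.0819742  0.08426327 0.08604432]
-120 232 [0.0819346  0.08402585 0.08605925]
-100 240 [0.08212069 0.08383945 0.08618926]
-80 263 [0.08282843 0.08420954 0.08697857]
-60 300 [0.08358332 0.08499075 0.08810662]
-40 337 [0.08477028 0.08621565 0.08960724]
-20 307 [0.08586465 0.08739711 0.09067785]
20 276 [0.08829053 0.08940842 0.09265451]
40 467 [0.0884796  0.08966399 0.09336488]
60 476 [0.08850493 0.08981996 0.09297867]
80 463 [0.08810903 0.089279   0.09254017]
100 423 [0.08726128 0.088715   0.09179375]
120 383 [0.08621336 0.08793658 0.0906155 ]
140 328 [0.08515459 0.08723617 0.08952945]
160 328 [0.08402154 0.08635167 0.08852308]
```

View pics/w1.png

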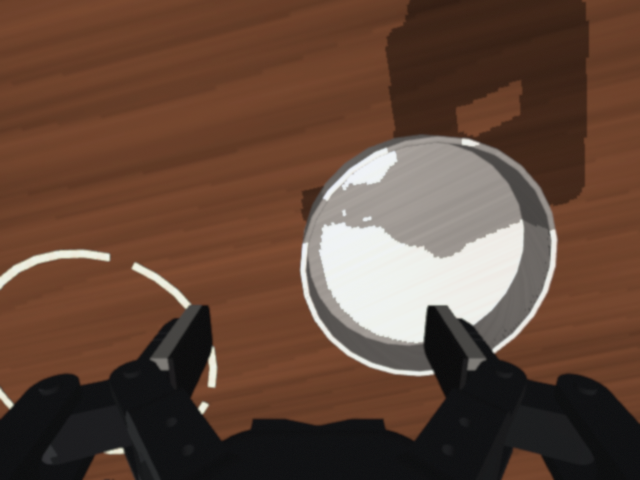

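The wrist view shows the pan's rim as an ellipse centred near (430,255), with its -y edge between the two open fingers. The depth data puts its centre at (0.5175, 0.298). I'll line up with the wall, go down and grip it.

drive_tool --pt "-0.007 -0.004 0.005 0 0 0 1" --pt "-0.007 -0.004 0.015 0 0 0 1" --pt "-0.006 -0.003 0.02 0 0 0 1" --pt "0 0 0.02 0 0 0 1" --pt "0 0 0.02 0 0 0 1" --pt "0 0 0.018 0 0 0 1" --pt "0 0 0.014 0 0 0 1" --pt "0 0 0.009 0 0 0 1" --pt "0 0 0.004 0 0 0 1" --pt "0 0 0 0 0 0 1"

```text
t: 3.35
tcp_pos: [0.4984, 0.2123, 0.0259]
tool_rot: [0.113, 0.994, -0.0, -0.0]
force: [-0.3, 0.7, -0.4]
finger_gap: 1.0
gripper_force: 0.0
```

drive_tool --pt "0 0 0 0 0 0 0" --pt "0 0 0 0 0 0 -0.5" --pt "0 0 0 0 0 0 -0.8" --pt "0 0 0 0 0 0 -1" --pt "0 0 0 0 0 0 -1" --pt "0 0 0 0 0 0 -1" --pt "0 0 0 0 0 0 -1" --pt "0 0 0 0 0 0 -1" --newtons 25

```text
t: 4.15
tcp_pos: [0.4996, 0.2125, 0.0266]
tool_rot: [0.113, 0.994, 0.0, 0.001]
force: [2.5, 0.6, 0.9]
finger_gap: 0.04
gripper_force: 24.5
```

```bash
python3 - <<'E'
from station import manip
from h import *
print(manip.sense())
s=manip.snapshot("side"); np.savez("s2.npz",**s); cv2.imwrite("pics/s2.png",s["image"][:,:,::-1])
E
```

```text
{'t': 4.15, 'q': array([ 1.96262851e-01,  7.65514995e-01,  1.78547130e+00, -1.36601119e-04,
        5.88175336e-01, -1.14781390e+00]), 'qd': array([ 1.63039477e-03, -2.08299296e-03, -1.07926038e-03, -4.24766854e-04,
       -4.61586862e-04, -7.10709158e-05]), 'tau': array([ 2.57697143e-01, -4.23073697e+01, -5.28301030e+00, -3.07936869e-03,
        6.03225734e-01, -1.24478815e-02]), 'tcp_pos': array([0.49962505, 0.2124874 , 0.02657836]), 'tool_rot': array([1.13060662e-01, 9.93587343e-01, 3.34205711e-04, 1.16928075e-03]), 'force': array([2.51890019, 0.62556506, 0.89928213]), 'ft_torque': array([ 0.06757727, -0.28684937, -0.05504887]), 'gripper_force': 24.507196247577667, 'finger_gap': 0.03951077455537218}
```

View pics/s2.png

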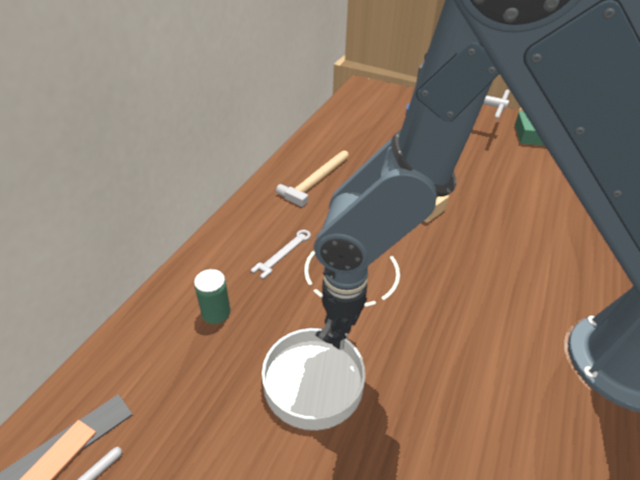

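The picture shows the wall gripped at (333,338), with the pan upright at (313,378). The opening of 0.04 matches the 4 mm wall. I'll slide it (0.039, -0.288) to the ring.

drive_tool --pt "-0.0022 -0.0058 0 0 0 0 -1" --pt "-0.0044 -0.0117 0 0 0 0 -1" --pt "-0.0055 -0.0146 0 0 0 0 -1" --pt "-0.0055 -0.0146 0 0 0 0 -1" --pt "-0.0055 -0.0146 0 0 0 0 -1" --pt "-0.0055 -0.0146 0 0 0 0 -1" --pt "-0.0055 -0.0146 0 0 0 0 -1" --pt "-0.0055 -0.0146 0 0 0 0 -1" --pt "-0.0055 -0.0146 0 0 0 0 -1" --pt "-0.0055 -0.0146 0 0 0 0 -1"

```text
t: 5.2
tcp_pos: [0.5161, 0.0705, 0.0266]
tool_rot: [0.113, 0.994, 0.0, -0.001]
force: [-1.3, 6.2, 5.0]
finger_gap: 0.04
gripper_force: 25.3
```

drive_tool --pt "-0.0055 -0.0146 0 0 0 0 -1" --pt "-0.0055 -0.0146 0 0 0 0 -1" --pt "-0.0055 -0.0146 0 0 0 0 -1" --pt "-0.0055 -0.0146 0 0 0 0 -1" --pt "-0.0055 -0.0146 0 0 0 0 -1" --pt "-0.0055 -0.0146 0 0 0 0 -1" --pt "-0.0055 -0.0146 0 0 0 0 -1" --pt "-0.005 -0.0135 0 0 0 0 -1" --pt "-0.004 -0.011 0 0 0 0 -1" --pt "-0.003 -0.008 0 0 0 0 -1"

```text
t: 6.2
tcp_pos: [0.5343, -0.0714, 0.0266]
tool_rot: [0.113, 0.994, 0.001, -0.002]
force: [-1.0, 8.0, 6.8]
finger_gap: 0.042
gripper_force: 25.7
```

drive_tool --pt "-0.002 -0.005 0 0 0 0 -1" --pt "0 0 0 0 0 0 -1" --pt "0 0 0 0 0 0 -1" --pt "0 0 0 0 0 0 -1"

```text
t: 6.6
tcp_pos: [0.5352, -0.0772, 0.0266]
tool_rot: [0.112, 0.994, 0.0, -0.002]
force: [-1.8, 2.3, 6.3]
finger_gap: 0.042
gripper_force: 25.5
```

```bash
cat > look.py <<'E'
from station import manip
from h import *
import sys
from scipy.spatial.transform import Rotation as R
def wrist():
    st=manip.sense(); s=manip.snapshot("wrist")
    T=np.eye(4); T[:3,:3]=R.from_quat(st["tool_rot"]).as_matrix(); T[:3,3]=st["tcp_pos"]
    s["extrinsics"]=T@s["mount"]; return st,s
E
python3 - <<'E'
from look import *
st,s=wrist(); np.savez("w3.npz",**s)
t=manip.snapshot("top"); np.savez("t3.npz",**t)
print(st["tcp_pos"],st["force"])
cv2.imwrite("pics/both3.png",np.hstack([cv2.resize(x["image"],(400,300))[:,:,::-1] for x in(s,t)]))
E
```

```text
[ 0.53520346 -0.07722292  0.02657673] [-1.81512754  2.28085373  6.30082852]
```

View pics/both3.png

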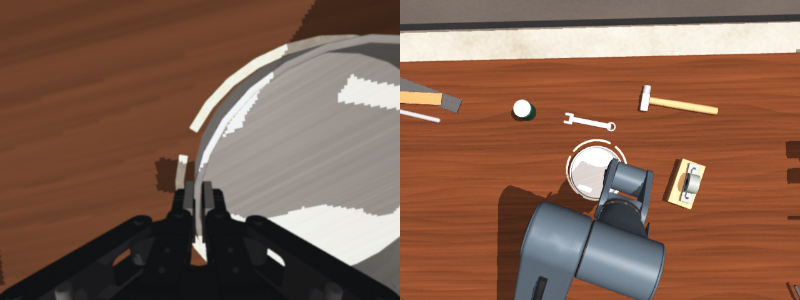

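The left half (wrist) shows the pan's wall in the pads at (198,210), with the chalk ring just outside it. The right half (top) shows the pan in the ring at (597,172). I'll correct it 3 mm outward, let go, rise and move over the housing.

drive_tool --pt "-0.0015 0 0 0 0 0 -1" --pt "-0.0015 0 0 0 0 0 -1" --pt "0 0 0 0 0 0 -1" --pt "0 0 0 0 0 0 -0.8" --pt "0 0 0 0 0 0 -0.4" --pt "0 0 0 0 0 0 0.2" --pt "0 0 0 0 0 0 0.8" --pt "0 0 0 0 0 0 1" --pt "0 0 0 0 0 0 1" --pt "0 0 0 0 0 0 1"

```text
t: 7.7
tcp_pos: [0.5403, -0.0785, 0.0263]
tool_rot: [0.113, 0.994, -0.0, -0.0]
force: [-0.9, 0.5, -0.2]
finger_gap: 0.999
gripper_force: 0.0
```

drive_tool --pt "0 0 -0.008 0 0 0 1" --pt "0 0 -0.018 0 0 0 1" --pt "0 0 -0.025 0 0 0 1" --pt "0 0 -0.025 0 0 0 1" --pt "0 0 -0.025 0 0 0 1" --pt "0 -0.01 -0.025 0 0 0 1" --pt "-0.002 -0.02 -0.02 0 0 0 1" --pt "-0.002 -0.02 -0.018 0 0 0 1" --pt "-0.002 -0.02 -0.008 0 0 0 1" --pt "-0.002 -0.02 0 0 0 0 1"

```text
t: 8.7
tcp_pos: [0.5284, -0.169, 0.2007]
tool_rot: [0.113, 0.994, -0.001, 0.002]
force: [-0.1, 0.8, 0.8]
finger_gap: 1.005
gripper_force: 0.0
```

drive_tool --pt "-0.002 -0.02 0 0 0 0 1" --pt "-0.002 -0.02 0 0 0 0 1" --pt "-0.002 -0.02 0 0 0 0 1" --pt "-0.002 -0.02 0 0 0 0 1" --pt "-0.002 -0.018 0 0 0 0 1" --pt "-0.002 -0.013 0 0 0 0 1" --pt "-0.001 -0.006 0 0 0 0 1" --pt "0 0 0 0 0 0 1" --pt "0 0 0 0 0 0 1"

```text
t: 9.6
tcp_pos: [0.514, -0.2843, 0.1982]
tool_rot: [0.113, 0.994, 0.0, -0.0]
force: [-0.2, 0.0, 0.1]
finger_gap: 0.999
gripper_force: 0.0
```

```bash
python3 - <<'E'
from look import *
st,s=wrist(); np.savez("w4.npz",**s)
t=manip.snapshot("top"); np.savez("t4.npz",**t)
print(st["tcp_pos"],st["tool_rot"])
cv2.imwrite("pics/both4.png",np.hstack([cv2.resize(x["image"],(400,300))[:,:,::-1] for x in(s,t)]))
W=cloud(t); Z=W[...,2]; ok=t["z_map"]>0
m=ok&(Z>.033)&(Z<.046)&(abs(W[...,0]-.558)<.11)&(abs(W[...,1]-.0095)<.11)
p=W[m][:,:2]; print("pan top",m.sum(),p.min(0),p.max(0),circ(t,m,.04))
W=cloud(s); Z=W[...,2]; ok=s["z_map"]>0
for lo,hi in((.04,.05),(.0555,.063),(.085,.118)):
    m=ok&(Z>lo)&(Z<hi)&(abs(W[...,0]-.51)<.1)&(abs(W[...,1]+.29)<.1); p=W[m][:,:2]
    r=cv2.minAreaRect(p.astype(np.float32)); print(lo,m.sum(),p.mean(0),r)
E
```

```text
[ 0.51404305 -0.28428089  0.19820717] [ 1.13078705e-01  9.93585925e-01  3.82110212e-04 -2.65614329e-04]
pan top 541 [ 0.45955092 -0.07944473] [0.63685542 0.09798473] (array([0.5477003, 0.0095564]), np.float64(0.08941331628053366))
0.04 9963 [ 0.49653479 -0.27638866] ((0.5077658295631409, -0.2883407473564148), (0.0802420973777771, 0.14990341663360596), 69.28705596923828)
0.0555 3195 [ 0.49360819 -0.29220042] ((0.5104096531867981, -0.2973620891571045), (0.03810529783368111, 0.12990021705627441), 74.515625)
0.085 4583 [ 0.5037976  -0.29527641] ((0.5100739002227783, -0.29676491022109985), (0.034865498542785645, 0.061210669577121735), 74.73194122314453)
```

View pics/both4.png

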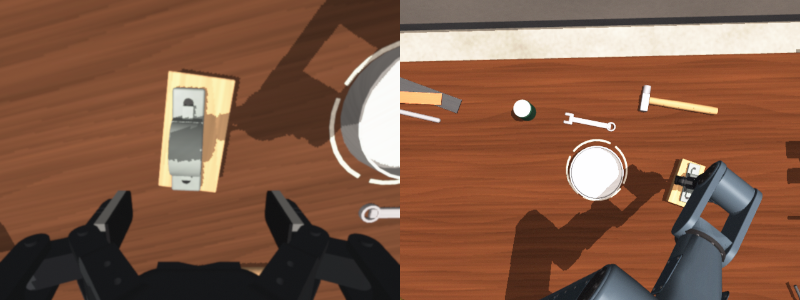

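The left half (wrist) shows the housing at (188,140) on the block at (197,130). The right half shows the pan at (597,172), sitting slightly toward the robot in the ring. By measurement it is 10 mm off in x: (0.548, 0.010) against the ring's (0.558, 0.0095). That would pass, but it touches the chalk. I'll nudge it outward from inside with shut fingers, since the housing is now located at (0.510, -0.297) with yaw -15.4°.

drive_tool --pt "-0.001 0.012 0 0 0 0 0" --pt "-0.0015 0.0255 0 0 0 0 -1" --pt "-0.0015 0.0255 0 0 0 0 -1" --pt "-0.0015 0.0255 0 0 0 0 -1" --pt "-0.0015 0.0255 0 0 0 0 -1" --pt "-0.0015 0.0255 0 0 0 0 -1" --pt "-0.0015 0.0255 0 0 0 0 -1" --pt "-0.0015 0.0255 0 0 0 0 -1" --pt "-0.0015 0.0255 0 0 0 0 -1" --pt "-0.0015 0.0255 0 0 0 0 -1"

```text
t: 10.7
tcp_pos: [0.5825, -0.0503, 0.1983]
tool_rot: [0.113, 0.994, 0.0, -0.0]
force: [-0.2, -0.3, 0.5]
finger_gap: -0.002
gripper_force: 0.0
```

drive_tool --pt "-0.0015 0.0255 0 0 0 0 -1" --pt "-0.0015 0.0255 0 0 0 0 -1" --pt "0 0.013 0.01 0 0 0 -1" --pt "0 0 0.02 0 0 0 -1" --pt "0 0 0.03 0 0 0 -1" --pt "0 0 0.03 0 0 0 -1" --pt "0 0 0.03 0 0 0 -1" --pt "0 0 0.025 0 0 0 -1" --pt "0 0 0.015 0 0 0 -1" --pt "0 0 0.008 0 0 0 -1"

```text
t: 11.7
tcp_pos: [0.5987, 0.0092, 0.0285]
tool_rot: [0.113, 0.994, 0.0, -0.002]
force: [-0.1, 0.3, -0.5]
finger_gap: 0.003
gripper_force: 0.0
```

drive_tool --pt "0 0 0 0 0 0 -1" --pt "0 0 0 0 0 0 -1"

```text
t: 11.9
tcp_pos: [0.6005, 0.0088, 0.031]
tool_rot: [0.113, 0.994, -0.0, 0.001]
force: [-0.2, 0.8, -0.8]
finger_gap: -0.0
gripper_force: 0.0
```

drive_tool --pt "-0.0049 0.0011 0 0 0 0 -1" --pt "-0.0049 0.0011 0 0 0 0 -1" --pt "-0.0049 0.0011 0 0 0 0 -1" --pt "-0.0039 0.0009 0 0 0 0 -1" --pt "-0.0039 0.0009 0 0 0 0 -1" --pt "-0.0029 0.0007 0 0 0 0 -1" --pt "-0.0029 0.0007 0 0 0 0 -1" --pt "-0.002 0.0005 0 0 0 0 -1" --pt "0 0 0 0 0 0 -1"

```text
t: 12.8
tcp_pos: [0.6283, 0.0091, 0.03]
tool_rot: [0.113, 0.994, -0.0, -0.003]
force: [-6.0, -0.9, 3.5]
finger_gap: 0.002
gripper_force: 2.5
```

drive_tool --pt "0.005 -0.001 0 0 0 0 -1" --pt "0.01 -0.002 0 0 0 0 -1" --pt "0.005 -0.001 -0.01 0 0 0 -1" --pt "0 0 -0.02 0 0 0 -1" --pt "0 0 -0.03 0 0 0 -1" --pt "0 0 -0.03 0 0 0 -1" --pt "0 0 -0.03 0 0 0 -1" --pt "0 0 -0.03 0 0 0 -1" --pt "0 -0.013 -0.017 0 0 0 -1" --pt "0.0015 -0.0255 0 0 0 0 0"

```text
t: 13.8
tcp_pos: [0.6026, -0.0271, 0.2016]
tool_rot: [0.112, 0.994, -0.0, 0.004]
force: [-0.2, -1.1, -0.1]
finger_gap: 0.16
gripper_force: 0.0
```

drive_tool --pt "0.0015 -0.0255 0 0 0 0 1" --pt "0.0015 -0.0255 0 0 0 0 1" --pt "0.0015 -0.0255 0 0 0 0 1" --pt "0.0015 -0.0255 0 0 0 0 1" --pt "0.0015 -0.0255 0 0 0 0 1" --pt "0.0015 -0.0255 0 0 0 0 1" --pt "0.0015 -0.0255 0 0 0 0 1" --pt "0.0015 -0.0255 0 0 0 0 1" --pt "0.0015 -0.0255 0 0 0 0 1" --pt "0.0015 -0.02 0 0 0 0 1"

```text
t: 14.8
tcp_pos: [0.5292, -0.2688, 0.198]
tool_rot: [0.114, 0.994, -0.0, 0.001]
force: [-0.5, -0.5, -0.3]
finger_gap: 1.003
gripper_force: 0.0
```

drive_tool --pt "0.001 -0.014 0 0 0 0 1" --pt "0 -0.006 0 0 0 0 1" --pt "0 0 0 0 0 0 1" --pt "0 0 0 0 0 0 1"

```text
t: 15.2
tcp_pos: [0.5244, -0.2859, 0.1974]
tool_rot: [0.113, 0.994, 0.0, -0.0]
force: [0.2, -0.2, 0.2]
finger_gap: 1.003
gripper_force: 0.0
```

```bash
python3 - <<'E'
from look import *
t=manip.snapshot("top"); st=manip.sense()
print(st["tcp_pos"],st["tool_rot"])
W=cloud(t); Z=W[...,2]; ok=t["z_map"]>0
m=ok&(Z>.033)&(Z<.046)&(abs(W[...,0]-.558)<.11)&(abs(W[...,1]-.0095)<.11)
p=W[m][:,:2]; print("pan top",m.sum(),p.min(0),p.max(0),circ(t,m,.04))
c=np.array([.5101,-.297]); a=R.from_quat(st["tool_rot"]).as_matrix()
print("tool shift to bearing",a.T@np.r_[c-st["tcp_pos"][:2],0], "tool yaw",np.degrees(np.arctan2(-a[1,0],-a[0,0])))
E
```

```text
[ 0.52443973 -0.28574764  0.1973325 ] [ 1.12719858e-01  9.93626765e-01  2.74153279e-04 -9.99588648e-05]
pan top 547 [ 0.46376577 -0.07954182] [0.6411194  0.09777933] (array([0.55226345, 0.01004646]), np.float64(0.08941420204066025))
tool shift to bearing [ 1.14547725e-02 -1.41785576e-02 -4.42176060e-06] tool yaw -12.944251382058418
```

The pan is now 6 mm from the ring's centre and inside the chalk. Next I'll align over the housing and go down.

drive_tool --pt "0.004 -0.005 0 0 0 1.2 1" --pt "0.004 -0.005 0.005 0 0 1.2 1" --pt "0.0035 -0.0042 0.015 0 0 0 1" --pt "0 0 0.02 0 0 0 1" --pt "0 0 0.02 0 0 0 1" --pt "0 0 0.02 0 0 0 1" --pt "0 0 0.016 0 0 0 1" --pt "0 0 0.012 0 0 0 1" --pt "0 0 0.007 0 0 0 1" --pt "0 0 0 0 0 0 1"

```text
t: 16.25
tcp_pos: [0.5092, -0.2974, 0.0814]
tool_rot: [0.134, 0.991, 0.001, -0.001]
force: [0.4, 0.8, 0.6]
finger_gap: 0.999
gripper_force: 0.0
```

drive_tool --pt "0 0 0 0 0 0 0.6" --pt "0 0 0 0 0 0 0.2" --pt "0 0 0 0 0 0 -0.1" --pt "0 0 0 0 0 0 -0.3" --pt "0 0 0 0 0 0 -1" --pt "0 0 0 0 0 0 -1" --pt "0 0 0 0 0 0 -1" --pt "0 0 0 0 0 0 -1" --newtons 70

```text
t: 17.05
tcp_pos: [0.5101, -0.2978, 0.0831]
tool_rot: [0.134, 0.991, -0.0, 0.001]
force: [-0.5, 2.0, 5.3]
finger_gap: 0.389
gripper_force: 71.1
```

It's held: the opening of 0.389 is 33 mm, which fits the 34 mm body. I'll lift it and carry it over the pan.

drive_tool --pt "0 0 -0.003 0 0 0 -1" --pt "0 0 -0.006 0 0 0 -1" --pt "0 0 -0.01 0 0 0 -1" --pt "0 0 -0.014 0 0 0 -1" --pt "0 0 -0.016 0 0 0 -1" --pt "0 0 -0.016 0 0 0 -1" --pt "0 0 -0.014 0 0 0 -1" --pt "0 0 -0.01 0 0 0 -1" --pt "0 0 -0.005 0 0 0 -1" --pt "0 0 0 0 0 0 -1"

```text
t: 18.05
tcp_pos: [0.5099, -0.2979, 0.1771]
tool_rot: [0.134, 0.991, -0.0, 0.001]
force: [-0.7, 0.1, -7.3]
finger_gap: 0.389
gripper_force: 70.2
```

drive_tool --pt "0.001 0.006 0 0 0 0 -1" --pt "0.0015 0.011 0 0 0 0 -1" --pt "0.002 0.015 0 0 0 0 -1" --pt "0.002 0.015 0 0 0 0 -1" --pt "0.002 0.015 0 0 0 0 -1" --pt "0.002 0.015 0 0 0 0 -1" --pt "0.002 0.015 0 0 0 0 -1" --pt "0.002 0.015 0 0 0 0 -1" --pt "0.002 0.015 0 0 0 0 -1" --pt "0.002 0.015 0 0 0 0 -1"

```text
t: 19.05
tcp_pos: [0.5284, -0.1595, 0.1764]
tool_rot: [0.134, 0.991, -0.0, 0.0]
force: [0.1, -0.6, -6.0]
finger_gap: 0.39
gripper_force: 70.3
```

drive_tool --pt "0.002 0.015 0 0 0 0 -1" --pt "0.002 0.015 0 0 0 0 -1" --pt "0.002 0.015 0 0 0 0 -1" --pt "0.002 0.015 0 0 0 0 -1" --pt "0.002 0.015 0 0 0 0 -1" --pt "0.002 0.015 0 0 0 0 -1" --pt "0.002 0.015 0 0 0 0 -1" --pt "0.002 0.015 0 0 0 0 -1" --pt "0.002 0.015 0 0 0 0 -1" --pt "0.002 0.015 0 0 0 0 -1"

```text
t: 20.05
tcp_pos: [0.5489, -0.0095, 0.1763]
tool_rot: [0.134, 0.991, 0.0, -0.0]
force: [0.1, 0.4, -5.4]
finger_gap: 0.393
gripper_force: 70.3
```

drive_tool --pt "0.002 0.011 0 0 0 0 -1" --pt "0.001 0.006 0 0 0 0 -1" --pt "0.0005 0.003 0 0 0 0 -1" --pt "0 0 0 0 0 0 -1" --pt "0 0 0 0 0 0 -1" --pt "0 0 0 0 0 0 -1" --pt "0 0 0 0 0 0 -1" --pt "0 0 0 0 0 0 -1" --pt "0 0 0 0 0 0 -1"

```text
t: 20.95
tcp_pos: [0.5507, 0.0092, 0.1763]
tool_rot: [0.134, 0.991, -0.0, 0.0]
force: [0.8, 0.8, -7.0]
finger_gap: 0.392
gripper_force: 70.3
```

```bash
python3 - <<'E'
from look import *
t=manip.snapshot("top"); s=manip.snapshot("side"); st=manip.sense()
print(st)
W=cloud(t); Z=W[...,2]; ok=t["z_map"]>0
m=ok&(Z>.033)&(Z<.046)&(abs(W[...,0]-.558)<.11)&(abs(W[...,1]-.0095)<.11)
print("pan top",m.sum(),circ(t,m,.04))
cv2.imwrite("pics/both5.png",np.hstack([cv2.resize(x["image"],(400,300))[:,:,::-1] if i else x["image"][120:420,200:600,::-1] for i,x in enumerate((s,t))]))
E
```

```text
{'t': 21.05, 'q': array([-1.86008752e-01,  5.21431825e-01,  1.68773447e+00, -2.78517598e-05,
        9.32408474e-01, -1.48796565e+00]), 'qd': array([ 1.58472631e-03, -1.39866429e-03, -8.82105656e-05,  7.81590887e-05,
        1.18192420e-03, -4.44322811e-04]), 'tau': array([-3.23047454e-02, -4.34088814e+01, -1.53927416e+01, -2.15025830e-03,
        6.35837969e-04, -2.20341735e-05]), 'tcp_pos': array([0.55069313, 0.0093102 , 0.17631973]), 'tool_rot': array([ 1.34007061e-01,  9.90980377e-01, -1.16296216e-05,  8.35418305e-06]), 'force': array([ 0.85770857, -0.49092586, -6.81631935]), 'ft_torque': array([-0.0278165 ,  0.00523109, -0.0125479 ]), 'gripper_force': 70.32201290130615, 'finger_gap': 0.39014380356271094}
pan top 334 (array([0.5522552 , 0.00989717]), np.float64(0.08928549941556935))
```

View pics/both5.png

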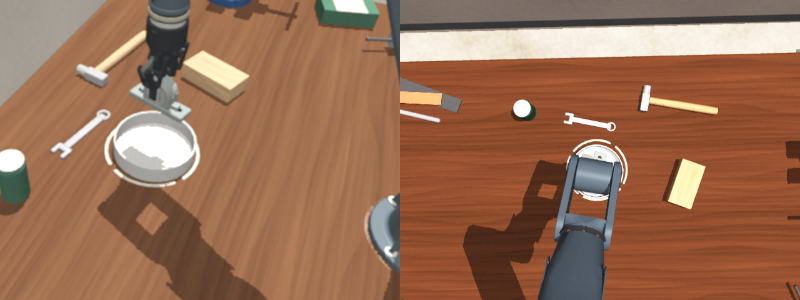

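The left half (side) shows the housing held level at (160,100) above the pan at (153,148), with the chalk ring visible around it. The can, hammer and wrench look undisturbed. The right half (top) shows the gripper over the pan at (597,172) and the block empty.

```bash
python3 -c "
from station import manip
print(manip.sign_off())"
```

```text
the job is handed in; nothing more can be done
None
```

I've handed the job in (no verdict came back): the pan sits inside the chalk ring, about 6 mm off its centre, with the housing held level and steady over its middle, about 100 mm above the rim, and the can, hammer and wrench untouched.

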